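# Put the mixed-up gift bars back on their own display boards

### The job

The three gift bars lie on each other's display boards: put every bar, right way up, on the board of its own colour (red, blue, orange), centred and lined up lengthwise with it. The teal canister is standing on the plain spare board: first stand it upright in the middle of its teal coaster, then use the freed spare board for parking a bar while you change them round. Leave the two price cards behind the boards undisturbed.

Things in the scene. Friction and masses are not known exactly. Their poses are not given: they have to be found in the camera images.
- red_bar: loose gift bar wrapped in red paper with white dots, red ribbon bow on top; 68 x 174 x 52 mm, the soft-looking bow rises to 76 mm, 0.14 to 0.28 kg, rigid. Origin: centre of its underside; its y axis runs along the length, x across the narrow width, z up. At the start it lies on the blue board; take it from above across its narrow width, at the middle
- blue_bar: loose gift bar wrapped in white paper with blue-violet dots and a flat red ribbon, no bow; 67 x 183 x 48 mm, 0.14 to 0.28 kg, rigid. Origin: centre of its underside; its y axis runs along the length, x across the narrow width, z up. At the start it lies on the orange board; take it from above across its narrow width, at the middle
- orange_bar: loose gift bar wrapped in orange, brown and yellow striped paper, no bow; 67 x 190 x 51 mm, 0.14 to 0.28 kg, rigid. Origin: centre of its underside; its y axis runs along the length, x across the narrow width, z up. At the start it lies on the red board; take it from above across its narrow width, at the middle
- red_board: flat fixed display board with a red top panel in a thin wooden rim, 115 x 230 x 10 mm, for the red bar. Origin: centre of its underside, top 10 mm above it and flat, without raised edges; y axis along the length (roughly along world x), x across, z up
- blue_board: flat fixed display board with a blue top panel in a thin wooden rim, 115 x 230 x 10 mm, for the blue bar. Origin: centre of its underside, top 10 mm above it and flat, without raised edges; y axis along the length (roughly along world x), x across, z up
- orange_board: flat fixed display board with an orange top panel in a thin wooden rim, 115 x 230 x 10 mm, for the orange bar. Origin: centre of its underside, top 10 mm above it and flat, without raised edges; y axis along the length (roughly along world x), x across, z up
- canister: loose teal round canister, 64 mm diameter, 75 mm high, 0.18-0.35 kg, lid fixed on; origin: centre of underside. Wooden knob on its axis, 20 mm wide, 57 to 75 mm up: lift by it. Starts within 10 mm of the centre of the spare board: plain pale wood, fixed, size as the coloured boards, 10 mm high, long along world x within 0.12 rad; a bar can be parked there (same centre) once the canister is gone
- coaster: fixed round coaster with a teal-green top, 100 mm diameter, 10 mm high, for the teal canister; empty at the start. Origin: centre of its underside, top flat 10 mm above it
- card_left: price card, the left one of two, standing in an oak block behind the boards, 22 x 66 x 62 mm, loose and light; origin at the centre of its underside. A bystander: leave it alone
- card_right: price card, the right one of two, standing in an oak block behind the boards, 22 x 66 x 62 mm, loose and light; origin at the centre of its underside. A bystander: leave it alone
Not all that is in view belongs to the job. Leave any green look-alike of the blue_bar alone.

How it is judged:
By the outcome, as a careful person would: the job done as asked, in the order asked, and still so for the second after the job is handed in, with the robot touching nothing.
It also fails if it takes over 122 s, if anything falls off the work surface, if the arm or the gripper's body presses on something with over 40 N, if the wrist force passes 120 N, or if a joint passes its speed limit or range.

### The arm

A 6-joint arm with a two-finger parallel gripper is mounted at the origin on a cart in front of the work surface, level with it; the furniture and walls round the work are solid. World frame = base frame: x ahead of the robot, y to its left, z up, the work surface at z = 0. Lengths are in m, angles in rad, forces in N, time in s.
With the tool pointing down it reaches from about 0.4 to 0.925 m from the base axis. Payload 3.4 kg.
Tool frame: the origin (TCP) lies on the front face of the gripper's body, between the roots of the fingers; the fingertips stand 73 mm ahead of it and the grasp point (between the pads) lies 54 mm ahead of it (env.grip_point_offset is the distance from the TCP to the grasp point, in m); z points along the fingers, y is the line along which they close (so a half turn about z gives the same grasp; the last joint's range is limited). The gripper opens to 85 mm and grips with 20 to 120 N. Pads are 22 mm wide; open, the fingers measure 114 mm over their backs; the gripper's body (76 mm by 85 mm) begins 54 mm behind the grasp point. The pads swing forward as they close: fully open they stand 13 mm farther back than shut.
Start: joints at [1.234, 0.307, 1.506, -0, 1.328, -0.073], TCP at [0.15, 0.555, 0.304] pointing down, gripper open.
Joint ranges: [-3.12, 3.12], [-1.05, 2.28], [0.14, 2.33], [-1.42, 4.57], [0.1, 2.73], [-2.68, 2.68]. Speed limits (rad/s): [2.57, 2.57, 3.14, 3.14, 3.14, 3.14].

### API

Orientations are given as a rotation vector (axis times angle).
In Python, from workcell import env gives the robot as it stands. The module is installed in compiled form; this text tells all that it offers.
- The arm moves only by the tool servo_tool, never from a script. Its arguments are lists of equal length, an entry for each row: "twist": the turn, a rotation vector about the tool's x, y, z scaled (see below), a list of three; "travel": the shift along the tool's x, y, z scaled (see below), a list of three; "jaw": the opening, from -1 (shut) to 1 (fully open). In form: {"twist": [[rx, ry, rz], ...], "travel": [[x, y, z], ...], "jaw": [jaw, ...]}. A call has 1 to 20 rows; each row is the pose to reach, as a shift and turn from the pose commanded when the call began, along the tool's axes at that moment, turning the shorter way round; what a row does not reach only later rows make up. The controller multiplies each number of a shift by 60 cm and each number of a turn by 180 degrees. A row lasts 1/12 s, in which the tool goes at most 41.7 mm and 7.16 degrees, less where a joint would pass 70% of its speed; a pose out of reach is approached as far as the arm can. A call with a number of a shift or a turn outside -1 to 1 is refused whole. A call with a gripper value outside its range is refused whole. The fingers move at their own pace and stop on an object; "grip_force" is the grip in N (left out, the last holds). Time passes only in rows, so rows that repeat a pose let the fingers close. It gives the time, the measured TCP pose, the force, the opening and the grip force at its end, in the units of the state.
- env.sense(): the state, without advancing time (a new reading comes with each control period).
- env.read_camera(name): name is "side" or "top" or "wrist"; returns a dict with "img" (384x512x3 uint8, red, green, blue), "range_z" (384x512 float32, m along the optical axis (not along the pixel's ray), 0 where there is no reading), "fx", "fy", "cx", "cy" (pixels), "k1" (the pictures are not rectified: a ray, as slopes to the right and down, at radius r is drawn at 1 + k1 r^2 times it, then the intrinsics apply), "rvec" (rotation vector, rad) and "tvec" (3), from world to camera coordinates, as OpenCV has them. Camera axes: x right, y down, z forward; pixel columns grow to the right and rows downward; lengths in m; the calibration is good to about 2 mm. A picture is of the moment at which its call begins.
- env.job_done(): hands the job in; it is judged then, once.
The state is a dict: "time_s": time; "qpos": joint angles; "qd": joint speeds; "joint_efforts": joint torques, N m; "tool_pos": TCP position; "eef_rot": TCP orientation; "ft_force": force on the tool from outside, world axes, zero at the start; "moment": the same for the moment, N m; "grip_width": finger opening in m; "grip_force": force on a finger pad.
Only numpy, scipy, OpenCV 4.12 (cv2) and the standard library are available. Lean on these libraries where they do the work, as an engineer would, in place of code of your own. Each camera call takes 0.05 s, during which the arm holds its last target. There are 200 camera calls.

## Working session

There is one attempt and no reset: what is moved stays moved. The work goes in short steps, Python scripts to look and compute and a tool call to move; the robot and the scene stay as the last step left them, time stands still between calls to the robot, and variables do not carry over. Pictures are saved under pics/ and viewed, at most 14 in all, crops included, and the job is handed in when it is done.

Besides the shell and the picture viewer there is one more tool, called after "Request:" as name(argument=value, ...), one argument or row to a line, values as JSON. servo_tool: Moves the arm, as the interface text tells. Its arguments: {"type":"object","properties":{"twist":{"type":"array"},"travel":{"type":"array"},"jaw":{"type":"array"},"grip_force":{"type":"number"}},"required":["twist","travel","jaw"]}

```bash
mkdir -p pics
python3 - <<'E'
from workcell import env
import cv2,pickle,numpy as np
s=env.sense();print(s)
for n in("top","side"):
    c=env.read_camera(n);pickle.dump(c,open(n+'.pkl','wb'))
    cv2.imwrite(f'pics/{n}0.png',c['img'][:,:,::-1]);print(n,{k:v for k,v in c.items() if k not in('img','range_z')}, (c['range_z']>0).mean())
E
```

```text
{'time_s': 0.0, 'qpos': array([ 1.23349511e+00,  3.07561499e-01,  1.50767628e+00,  2.49379182e-05,
        1.32841238e+00, -7.34694431e-02]), 'qd': array([ 0.00010703,  0.00115401, -0.00086652,  0.00053758, -0.00253741,
        0.00032439]), 'joint_efforts': array([ 2.64588007e-04, -4.57555068e+01, -2.51920134e+01,  1.45484290e-05,
        1.34748008e-02,  3.38157952e-05]), 'tool_pos': array([0.1497648 , 0.55457811, 0.3029864 ]), 'eef_rot': array([-0.41317591, -3.11385531,  0.00315579]), 'ft_force': array([ 0.76745925,  0.45152134, -0.67546486]), 'moment': array([ 0.04110791,  0.05374825, -0.05782513]), 'grip_force': 0.0, 'grip_width': 0.08535536068299554}
top {'fx': 412.44068823455734, 'fy': 412.44068823455734, 'cx': 254.64634498789968, 'cy': 190.29631739724036, 'k1': -0.02043115936297556, 'rvec': array([ 2.14910425, -2.15158989,  0.13469003]), 'tvec': array([-0.08334415,  0.59293768,  1.27750914])} 0.9959869384765625
side {'fx': 400.1686723777747, 'fy': 400.1686723777747, 'cx': 256.3116088499003, 'cy': 194.7038474240472, 'k1': -0.09224332997463122, 'rvec': array([ 1.93416398, -0.2851387 ,  0.18318524]), 'tvec': array([-0.58118401,  0.0752915 ,  1.17982664])} 0.99609375
```

View pics/top0.png

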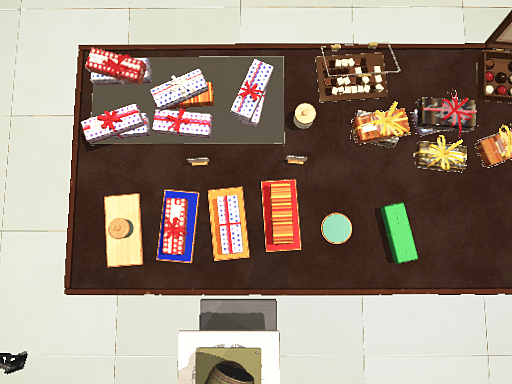

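View pics/side0.png

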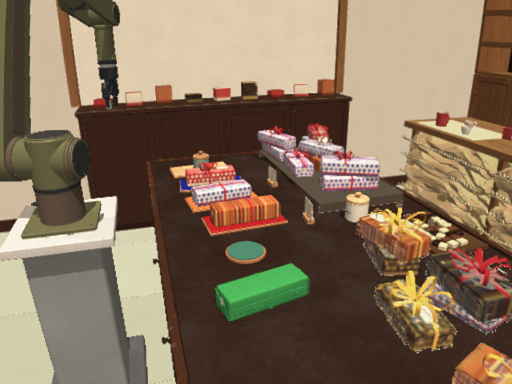

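Candidates in the top view:
- Canister: knob at (119,229) on the pale board. The cream jar at (303,116) is a decoy.
- Red bar: (174,221) on the blue board. Decoy at (117,65).
- Blue bar: (231,222) on the orange board. Decoys are the grey-shelf bars at (180,88), (183,121), (115,122) and (250,90), plus the green look-alike at (400,233).
- Orange bar: (282,213) on the red board. Decoys at (380,125) and (495,147).

I'm choosing the ones on the boards. The price cards are at (197,161) and (297,159).

```bash
cat > h.py <<'E'
import cv2,numpy as np
from scipy.spatial.transform import Rotation as Rot
def rays(c,px):
    px=np.asarray(px,float).reshape(-1,1,2)
    x=(px[:,0,0]-c['cx'])/c['fx'];y=(px[:,0,1]-c['cy'])/c['fy'];rd=np.hypot(x,y);r=rd.copy()
    for _ in range(8): r=rd/(1+c['k1']*r*r)
    s=np.where(rd>0,r/np.maximum(rd,1e-9),1)
    return np.c_[x*s,y*s,np.ones(len(x))]
def plane(c,px,z):
    R=cv2.Rodrigues(c['rvec'])[0];o=-R.T@c['tvec'];d=rays(c,px)@R
    return o+d*((z-o[2])/d[:,2])[:,None]
def cloud(c):
    h,w=c['range_z'].shape;u,v=np.meshgrid(np.arange(w),np.arange(h))
    R=cv2.Rodrigues(c['rvec'])[0];p=rays(c,np.c_[u.ravel(),v.ravel()])*c['range_z'].reshape(-1,1)
    return ((p-c['tvec'])@R).reshape(h,w,3)
def rect(c,mask,z):
    n,l,st,_=cv2.connectedComponentsWithStats(mask.astype(np.uint8))
    if n<2:return None
    cs,_=cv2.findContours((l==1+st[1:,4].argmax()).astype(np.uint8),cv2.RETR_EXTERNAL,cv2.CHAIN_APPROX_NONE)
    return fit(plane(c,cs[0].reshape(-1,2),z))
def fit(P):
    (x,y),(a,b),t=cv2.minAreaRect((P[:,:2]*1000).astype(np.float32))
    if a<b:t+=90
    t=(t+90)%180-90   # long axis direction, deg from world x
    return [round(float(v),1) for v in (x,y,max(a,b),min(a,b),t)]
E
python3 - <<'E'
from h import *
import pickle
for cam in('top','side'):
  c=pickle.load(open(cam+'.pkl','rb'));W=cloud(c);Z=W[...,2];H=cv2.cvtColor(c['img'],cv2.COLOR_RGB2HSV);h,s,v=cv2.split(H)
  print(cam,'table z',np.median(Z[(abs(W[...,0]-.5)<.1)&(abs(W[...,1])<.5)]), Z[(abs(W[...,0]-.42)<.02)&(abs(W[...,1])<.5)].std())
  reg=(W[...,0]>.3)&(W[...,0]<.68)
  Y=W[...,1]
  if cam=='top':
    B={'spare':(95,149),'blue':(151,204),'orange':(206,252),'red':(257,306),'coaster':(315,358)}
    u=np.arange(512)[None,:]+0*np.arange(384)[:,None]
    vv=np.arange(384)[:,None]+0*u
    for k,(a,b) in B.items():
        m=(u>=a)&(u<=b)&(vv>170)&(vv<275)
        col=(v>75)&(s>0) & m
        print(k,'board outer',rect(c,col,.01),'bar',rect(c,m&(Z>.042)&(Z<.075),.06),'zmed',np.median(Z[m&(Z>.04)]) if (m&(Z>.04)).any() else 0)
    for a in (185,285):
        m=(u>a)&(u<a+26)&(vv>145)&(vv<172)&(Z>.03); P=W[m]; print('card',P.min(0),P.max(0))
    m=(u>95)&(u<149)&(vv>170)&(vv<275)&(Z>.07); print('knob',rect(c,m,.085),m.sum(), Z[m].max())
cv2.imwrite('pics/crop.png',cv2.resize(pickle.load(open('top.pkl','rb'))['img'][150:280,90:360,::-1],None,fx=2.9,fy=2.9,interpolation=cv2.INTER_CUBIC))
E
```

```text
top table z 0.005094753744121232 0.4955337880794426
spare board outer [469.6, 342.4, 232.5, 118.7, 4.9] bar [472.5, 335.6, 62.8, 62.7, -87.8] zmed 0.06633168924424883
blue board outer [483.3, 164.6, 232.4, 117.9, -5.1] bar [479.2, 163.1, 174.0, 75.5, -1.3] zmed 0.060876643174302913
orange board outer [491.0, 2.0, 231.9, 117.2, 5.9] bar [484.8, -5.7, 181.8, 65.9, 6.3] zmed 0.05659299039790081
red board outer [517.8, -168.2, 232.2, 117.2, 3.7] bar [518.4, -166.6, 191.8, 65.1, 2.3] zmed 0.06010534174853349
coaster board outer [474.7, -346.7, 99.1, 99.0, -45.7] bar None zmed 1.3436763955755309
card [ 0.42017228 -0.09241185  0.03151753] [0.69387962 0.13176647 1.3436764 ]
card [ 0.42017228 -0.24791931  0.030643  ] [ 0.69990095 -0.09241185  1.3436764 ]
knob [474.7, 335.9, 27.2, 15.1, 10.5] 66 1.3436763955755309
side table z 0.010182256269500535 0.021294810784619655
```

View pics/crop.png

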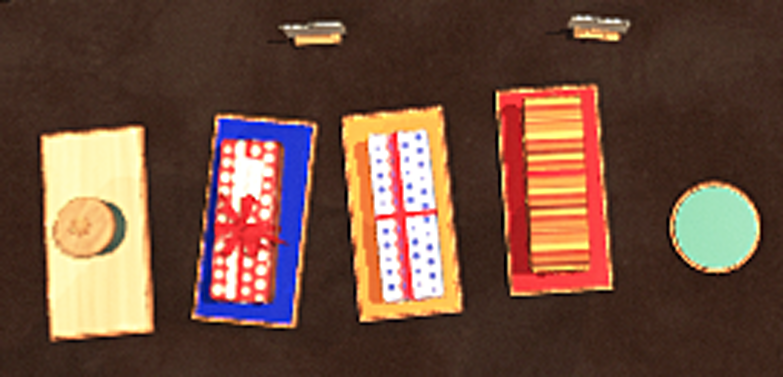

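The crop confirms the choice:
- Red bow bar on blue, at about (240,220)
- Blue-dotted bar on orange, at about (405,215)
- Striped bar on red, at about (557,185)
- Canister knob at about (85,227)
- Cards at the top, at (313,33) and (600,27)

Next I'll compute the first approach.

```bash
cat > mv.py <<'E'
# usage: mv.py x y z yaw_deg ; prints turn/travel to reach from current measured pose (tool down)
import sys,numpy as np
from workcell import env
from scipy.spatial.transform import Rotation as Rot
def go(x,y,z,yaw,s=None):
    s=s or env.sense();R0=Rot.from_rotvec(s['eef_rot'])
    c,n=np.cos(np.radians(yaw)),np.sin(np.radians(yaw))
    ty=np.array([c,n,0]);tz=np.array([0,0,-1.]);tx=np.cross(ty,tz)
    R1=Rot.from_matrix(np.c_[tx,ty,tz])
    tw=(R0.inv()*R1).as_rotvec()/np.pi;tr=R0.inv().apply(np.array([x,y,z])-s['tool_pos'])/.6
    print('twist',tw.round(4),'travel',tr.round(4),'rows',round(max(np.linalg.norm(tr)*.6/.0417,np.linalg.norm(tw)*180/7.16),1))
if __name__=='__main__': go(*map(float,sys.argv[1:]))
E
python3 mv.py .4735 .3358 .24 90
```

```text
twist [-0.0006 -0.0001 -0.084 ] travel [-0.616  -0.2112  0.1054] rows 9.5
```

Request:
servo_tool(
  twist=[
    [0,0,-0.084],
    [0,0,-0.084],
    [0,0,-0.084],
    [0,0,-0.084],
    [0,0,-0.084],
    [0,0,-0.084],
    [0,0,-0.084],
    [0,0,-0.084],
    [0,0,-0.084],
    [0,0,-0.084],
    [0,0,-0.084],
    [0,0,-0.084],
    [0,0,-0.084],
    [0,0,-0.084],
    [0,0,-0.084],
    [0,0,-0.084],
  ],
  travel=[
    [-0.616,-0.211,0.105],
    [-0.616,-0.211,0.105],
    [-0.616,-0.211,0.105],
    [-0.616,-0.211,0.105],
    [-0.616,-0.211,0.105],
    [-0.616,-0.211,0.105],
    [-0.616,-0.211,0.105],
    [-0.616,-0.211,0.105],
    [-0.616,-0.211,0.105],
    [-0.616,-0.211,0.105],
    [-0.616,-0.211,0.105],
    [-0.616,-0.211,0.105],
    [-0.616,-0.211,0.105],
    [-0.616,-0.211,0.105],
    [-0.616,-0.211,0.105],
    [-0.616,-0.211,0.105],
  ],
  jaw=[0,0,0,0,0,0,0,0,0,0,0,0,0,0,0,0],
)

```text
time_s: 1.43
tool_pos: [0.4727, 0.3374, 0.2412]
eef_rot: [-0.003, 3.141, 0.0]
ft_force: [-0.5, -0.3, 0.0]
grip_width: 0.0425
grip_force: 0.0
```

Run:
```python
from h import *
from workcell import env
import pickle
c=env.read_camera('wrist');pickle.dump(c,open('w.pkl','wb'));cv2.imwrite('pics/w1.png',c['img'][:,:,::-1])
W=cloud(c);Z=W[...,2];near=np.hypot(W[...,0]-.4735,W[...,1]-.336)<.05
print(np.median(Z[near&(Z<.03)]))
for lo,hi in((.05,.075),(.078,.1)):
    m=near&(Z>lo)&(Z<hi);print(m.sum(),np.median(Z[m]),rect(c,m,np.median(Z[m])))
from mv import go
go(.4735,.3358,.144,90)
```

```text
0.010806459765285615
4590 0.06772518921810097 [472.5, 340.7, 62.9, 62.7, 45.0]
542 0.08228211415895581 [473.2, 340.6, 19.1, 18.9, 0.2]
twist [0.0001 0.0001 0.0006] travel [-0.001  -0.0026  0.162 ] rows 2.3
```

View pics/w1.png

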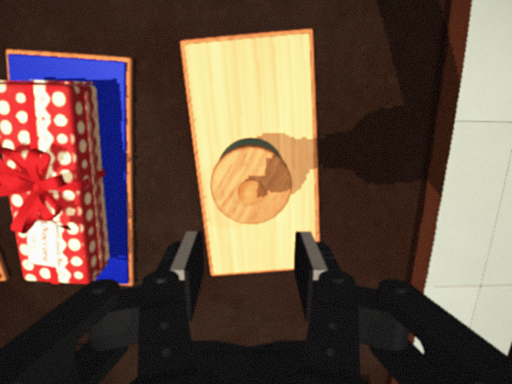

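The wrist view shows the canister upright, with the knob at (250,190) between the finger columns of about 195 and 305. It reads about 5 mm differently from the top view, so I'll compare the boards in both cameras.

Run:
```python
from h import *
import pickle
c=pickle.load(open('w.pkl','rb'));H=cv2.cvtColor(c['img'],cv2.COLOR_RGB2HSV);h,s,v=cv2.split(H)
R=cv2.Rodrigues(c['rvec'])[0];print('wrist cam at',-R.T@c['tvec'],c['cx'],c['cy'])
u=np.arange(512)[None,:]+0*np.arange(384)[:,None];vv=np.arange(384)[:,None]+0*u
print('spare',rect(c,(u>176)&(u<330)&(vv>15)&(v>75)&(vv<282),.01))
print('corners',plane(c,[[181,41],[313,30],[210,276],[132,57],[133,285]],.01).round(4))
W=cloud(c);Z=W[...,2]
c=pickle.load(open('top.pkl','rb'));R=cv2.Rodrigues(c['rvec'])[0];print('top cam at',-R.T@c['tvec'])
print('top corners approx',plane(c,[[105,195],[140,193.5],[107.5,267],[199,192],[193,262]],.01).round(4))
# lid in top by colour: wood disc
H=cv2.cvtColor(c['img'],cv2.COLOR_RGB2HSV)
img=c['img'][210:250,100:140];W=cloud(c);Z=W[210:250,100:140,2]
for lo in(.05,.06,.063,.075):
    m=np.zeros((384,512),bool);m[210:250,100:140]=(Z>lo)&(Z<.1);print(lo,m.sum(),rect(c,m,.067))
```

```text
wrist cam at [0.39967669 0.33830277 0.31191933] 248.31272587314342 186.08623227440393
spare [475.3, 349.1, 243.5, 121.0, 5.2]
corners [[0.3612 0.2811 0.01  ]
 [0.3521 0.3929 0.01  ]
 [0.5874 0.2992 0.01  ]
 [0.3738 0.2379 0.01  ]
 [0.5992 0.2171 0.01  ]]
top cam at [ 0.42017228 -0.09241185  1.3436764 ]
top corners approx [[0.5819 0.4061 0.01  ]
 [0.5867 0.291  0.01  ]
 [0.3497 0.3874 0.01  ]
 [0.5913 0.0978 0.01  ]
 [0.3659 0.1133 0.01  ]]
0.05 332 [472.5, 335.7, 62.5, 62.0, 60.4]
0.06 312 [472.2, 336.3, 62.2, 56.2, 2.2]
0.063 285 [471.9, 336.3, 61.6, 56.2, 2.5]
0.075 27 [473.5, 342.6, 15.9, 12.5, 2.4]
```

Request:
servo_tool(
  twist=[
    [0,0,0],
    [0,0,0],
    [0,0,0],
    [0,0,0],
    [0,0,0],
    [0,0,0],
    [0,0,0],
    [0,0,0],
    [0,0,0],
    [0,0,0],
    [0,0,0],
    [0,0,0],
  ],
  travel=[
    [0,0.002,0.06],
    [0,0.002,0.12],
    [0,0.002,0.162],
    [0,0.002,0.162],
    [0,0.002,0.162],
    [0,0.002,0.162],
    [0,0.002,0.162],
    [0,0.002,0.162],
    [0,0.002,0.162],
    [0,0.002,0.162],
    [0,0.002,0.162],
    [0,0.002,0.162],
  ],
  jaw=[0,0,0,0,0,-1,-1,-1,-1,-1,-1,-1],
  grip_force=40,
)

```text
time_s: 2.48
tool_pos: [0.4747, 0.3388, 0.1457]
eef_rot: [0.0, 3.138, 0.005]
ft_force: [-0.6, 1.9, 7.4]
grip_width: 0.0161
grip_force: 39.2
```

Run:
```python
from h import *
from workcell import env
import pickle
s=env.sense();print(s['tool_pos'],s['grip_width'],s['ft_force'])
for n in('top','wrist','side'):
    c=env.read_camera(n);pickle.dump(c,open(n+'1.pkl','wb'))
    W=cloud(c);Z=W[...,2];near=np.hypot(W[...,0]-.4735,W[...,1]-.338)<.045
    m=near&(Z>.06)&(Z<.072);print(n,m.sum(),np.median(Z[m]),rect(c,m,.067), 'depth center',(W[m][:,:2].min(0)+W[m][:,:2].max(0))/2)
c=env.read_camera('wrist');H=cv2.cvtColor(c['img'],cv2.COLOR_RGB2HSV)
cv2.imwrite('pics/w2.png',c['img'][:,:,::-1])
# side camera: coaster and red board
c=pickle.load(open('side.pkl','rb'));h,s_,v=cv2.split(cv2.cvtColor(c['img'],cv2.COLOR_RGB2HSV))
u=np.arange(512)[None,:]+0*np.arange(384)[:,None];vv=np.arange(384)[:,None]+0*u
print('coaster teal side',rect(c,(h>70)&(h<100)&(s_>60)&(u>215)&(u<275)&(vv>235)&(vv<270),.01))
d=pickle.load(open('top.pkl','rb'));h,s_,v=cv2.split(cv2.cvtColor(d['img'],cv2.COLOR_RGB2HSV))
print('coaster teal top',rect(d,(h>70)&(h<100)&(s_>60)&(u>310)&(u<365)&(vv>200)&(vv<255),.01))
print('R corners side',plane(c,[[205,232],[285,218]],.01).round(4))
cv2.imwrite('pics/s_crop.png',cv2.resize(c['img'][150:275,150:310,::-1],None,fx=4.5,fy=4.5,interpolation=cv2.INTER_CUBIC))
```

```text
[0.47472348 0.33883064 0.14572818] 0.016131425848202735 [-0.57605127  1.94757229  7.44091327]
top 119 0.06565751609623391 [453.7, 331.6, 50.7, 19.7, -71.5] depth center [0.47222136 0.33375482]
wrist 7377 0.0675933622022189 [462.8, 340.4, 62.6, 45.4, 89.9] depth center [0.47291619 0.34018641]
side 75 0.06659610330460154 [473.8, 323.3, 70.3, 61.7, 71.6] depth center [0.47510152 0.33847769]
coaster teal side [473.8, -347.8, 89.7, 84.6, 72.8]
coaster teal top [473.9, -347.4, 87.3, 83.5, 89.9]
R corners side [[ 0.3953 -0.2234  0.01  ]
 [ 0.6326 -0.204   0.01  ]]
```

View pics/w2.png

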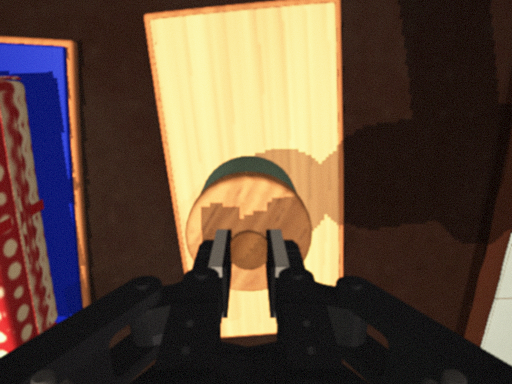

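The wrist view shows the pads closed on the knob at (248,250), with the canister upright. Lift next.

Request:
servo_tool(
  twist=[
    [0,0,0],
    [0,0,0],
    [0,0,0],
    [0,0,0],
    [0,0,0],
    [0,0,0],
    [0,0,0],
    [0,0,0],
  ],
  travel=[
    [0,0,-0.02],
    [0,0,-0.06],
    [0,0,-0.12],
    [0,0,-0.2],
    [0,0,-0.2],
    [0,0,-0.2],
    [0,0,-0.2],
    [0,0,-0.2],
  ],
  jaw=[-1,-1,-1,-1,-1,-1,-1,-1],
)

```text
time_s: 3.35
tool_pos: [0.4724, 0.3367, 0.2616]
eef_rot: [0.0, -3.138, 0.004]
ft_force: [-0.5, 0.9, -2.9]
grip_width: 0.016
grip_force: 39.4
```

Run:
```python
from mv import go,env
s=env.sense();print(s['tool_pos'],s['grip_width'],s['ft_force'])
go(.4755,-.3475,.26,90)
```

```text
[0.47235101 0.33671874 0.26161635] 0.015976282240472716 [-0.46844762  0.85944666 -2.94559381]
twist [-0.0008 -0.0012  0.    ] travel [-0.0053 -1.1404  0.0055] rows 16.4
```

Request:
servo_tool(
  twist=[
    [0,0,0],
    [0,0,0],
    [0,0,0],
    [0,0,0],
    [0,0,0],
    [0,0,0],
    [0,0,0],
    [0,0,0],
    [0,0,0],
    [0,0,0],
    [0,0,0],
    [0,0,0],
    [0,0,0],
    [0,0,0],
    [0,0,0],
  ],
  travel=[
    [-0.005,-0.02,0],
    [-0.005,-0.06,0],
    [-0.005,-0.12,0],
    [-0.005,-0.18,0],
    [-0.005,-0.24,0],
    [-0.005,-0.3,0],
    [-0.005,-0.36,0],
    [-0.005,-0.42,0],
    [-0.005,-0.48,0],
    [-0.005,-0.54,0],
    [-0.005,-0.6,0],
    [-0.005,-0.66,0],
    [-0.005,-0.72,0],
    [-0.005,-0.78,0],
    [-0.005,-0.84,0],
  ],
  jaw=[-1,-1,-1,-1,-1,-1,-1,-1,-1,-1,-1,-1,-1,-1,-1],
)

```text
time_s: 4.6
tool_pos: [0.4749, -0.1682, 0.2619]
eef_rot: [-0.0, -3.138, -0.002]
ft_force: [1.1, 1.2, -2.6]
grip_width: 0.0159
grip_force: 39.5
```

Request:
servo_tool(
  twist=[
    [0,0,0],
    [0,0,0],
    [0,0,0],
    [0,0,0],
    [0,0,0],
    [0,0,0],
    [0,0,0],
    [0,0,0],
    [0,0,0],
    [0,0,0],
    [0,0,0],
    [0,0,0],
  ],
  travel=[
    [0,-0.06,0],
    [0,-0.12,0],
    [0,-0.18,0],
    [0,-0.23,0],
    [0,-0.26,0],
    [0,-0.28,0],
    [0,-0.3,0],
    [0,-0.3,0],
    [0,-0.3,0],
    [0,-0.3,0],
    [0,-0.3,0],
    [0,-0.3,0],
  ],
  jaw=[-1,-1,-1,-1,-1,-1,-1,-1,-1,-1,-1,-1],
)

```text
time_s: 5.6
tool_pos: [0.4769, -0.345, 0.2639]
eef_rot: [0.002, -3.142, -0.001]
ft_force: [-0.7, -0.3, -4.0]
grip_width: 0.016
grip_force: 39.5
```

Run:
```python
from h import *
from mv import go,env
s=env.sense();print(s['tool_pos'],s['grip_width'],s['ft_force'],s['qpos'])
c=env.read_camera('wrist')
h,s_,v=cv2.split(cv2.cvtColor(c['img'],cv2.COLOR_RGB2HSV));m=(h>70)&(h<100)&(s_>60);W=cloud(c);m&=(abs(W[...,2]-.01)<.012)
P=W[m];print('coaster vis',m.sum(),P.min(0),P.max(0))
# circle fit on rim points of coaster's outer edge
Q=plane(c,np.argwhere(m)[:,::-1],.01)[:,:2]
hull=cv2.convexHull((Q*1000).astype(np.float32))[:,0];print('mincircle',cv2.minEnclosingCircle(hull))
L=(abs(W[...,2]-s['tool_pos'][2]+.0785)<.008)&(np.hypot(W[...,0]-s['tool_pos'][0],W[...,1]-s['tool_pos'][1])<.045)
print('lid',W[L].min(0),W[L].max(0))
cv2.imwrite('pics/w3.png',c['img'][:,:,::-1])
go(.4755,-.3475,.1465,90)
```

```text
[ 0.47690079 -0.34498292  0.26387086] 0.01602721017176326 [-0.69998228 -0.28569329 -3.98430135] [-6.98130141e-01  3.57842552e-01  1.53453714e+00  2.56798576e-04
  1.24951473e+00 -2.27055235e+00]
coaster vis 3367 [ 0.42921732 -0.38894532  0.00821338] [ 0.49089789 -0.30110439  0.01345426]
mincircle ((473.267822265625, -345.1357421875), 44.312564849853516)
lid [ 0.44360397 -0.37513615  0.17737152] [ 0.50618599 -0.31170077  0.18868736]
twist [0.0001 0.     0.0005] travel [ 0.0024 -0.0039  0.1957] rows 2.8
```

View pics/w3.png

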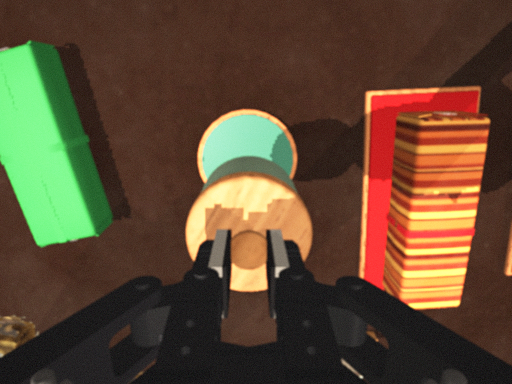

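The wrist view shows the canister at (248,235), upright, over the coaster at (247,155), whose centre is about 2 mm off. Lower it with that correction.

Request:
servo_tool(
  twist=[
    [0,0,0],
    [0,0,0],
    [0,0,0],
    [0,0,0],
    [0,0,0],
    [0,0,0],
    [0,0,0],
    [0,0,0],
    [0,0,0],
    [0,0,0],
    [0,0,0],
    [0,0,0],
    [0,0,0],
    [0,0,0],
    [0,0,0],
  ],
  travel=[
    [0.003,-0.003,0.06],
    [0.003,-0.003,0.12],
    [0.003,-0.003,0.16],
    [0.003,-0.003,0.18],
    [0.003,-0.003,0.19],
    [0.003,-0.003,0.195],
    [0.003,-0.003,0.195],
    [0.003,-0.003,0.195],
    [0.003,-0.003,0.195],
    [0.003,-0.003,0.195],
    [0.003,-0.003,0.195],
    [0.003,-0.003,0.195],
    [0.003,-0.003,0.195],
    [0.003,-0.003,0.195],
    [0.003,-0.003,0.195],
  ],
  jaw=[-1,-1,-1,-1,-1,-1,-1,-1,-1,-0.4,0,0,0,0,0],
)

```text
time_s: 6.9
tool_pos: [0.4751, -0.3482, 0.1469]
eef_rot: [-0.0, 3.141, -0.0]
ft_force: [0.2, -1.1, -0.6]
grip_width: 0.0431
grip_force: 0.0
```

Request:
servo_tool(
  twist=[
    [0,0,0],
    [0,0,0],
    [0,0,0],
    [0,0,0],
    [0,0,0],
    [0,0,0],
    [0,0,0],
    [0,0,0],
  ],
  travel=[
    [0,0,-0.04],
    [0,0,-0.1],
    [0,0,-0.16],
    [0,0,-0.22],
    [0,0,-0.22],
    [0,0,-0.22],
    [0,0,-0.22],
    [0,0,-0.22],
  ],
  jaw=[0,0,0,0.5,1,1,1,1],
)

```text
time_s: 7.57
tool_pos: [0.4742, -0.3474, 0.2771]
eef_rot: [0.0, -3.139, -0.003]
ft_force: [0.3, 0.3, 0.1]
grip_width: 0.0855
grip_force: 0.0
```

Run:
```python
from h import *
from mv import go,env
s=env.sense();print(s['tool_pos'],s['eef_rot'])
c=env.read_camera('wrist')
h,s_,v=cv2.split(cv2.cvtColor(c['img'],cv2.COLOR_RGB2HSV));W=cloud(c);Z=W[...,2];near=np.hypot(W[...,0]-.474,W[...,1]+.346)<.07
for lo,hi in((.06,.072),(.078,.095)):
    m=near&(Z>lo)&(Z<hi);print('canister',m.sum(),np.median(Z[m]),rect(c,m,np.median(Z[m])))
m=near&(v>70)&(Z<.02)&(Z>.006);P=plane(c,np.argwhere(m)[:,::-1],.01)[:,:2]
hull=cv2.convexHull((P*1000).astype(np.float32))[:,0];print('coaster',cv2.minEnclosingCircle(hull))
go(.478,.164,.265,87,)
cv2.imwrite('pics/w4.png',c['img'][:,:,::-1])
```

```text
[ 0.4741831  -0.34741315  0.27713217] [ 1.51520804e-04 -3.13910023e+00 -3.19873698e-03]
canister 3571 0.06776072860169852 [473.3, -347.3, 62.9, 62.2, 0.0]
canister 421 0.08229846032665432 [473.9, -347.3, 19.1, 18.9, -90.0]
coaster ((473.46044921875, -344.8498229980469), 49.53453063964844)
twist [ 0.0008 -0.0009  0.0167] travel [-0.0065  0.8522  0.0218] rows 12.3
```

View pics/w4.png

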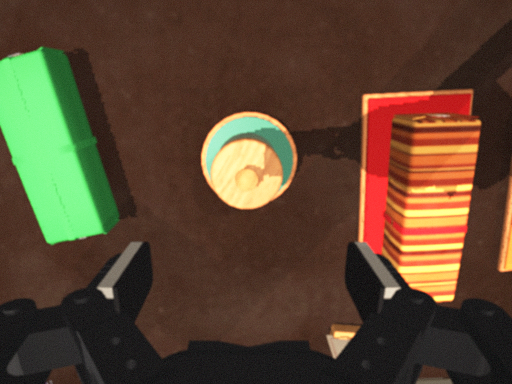

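The wrist view shows the canister standing upright on the coaster at (248,170), about 2 mm from the middle, and the fingers are clear. On to the red bar.

Request:
servo_tool(
  twist=[
    [0,0,0],
    [0,0,0.005],
    [0,0,0.01],
    [0,0,0.017],
    [0,0,0.017],
    [0,0,0.017],
    [0,0,0.017],
    [0,0,0.017],
    [0,0,0.017],
    [0,0,0.017],
    [0,0,0.017],
    [0,0,0.017],
    [0,0,0.017],
    [0,0,0.017],
    [0,0,0.017],
    [0,0,0.017],
    [0,0,0.017],
    [0,0,0.017],
  ],
  travel=[
    [0,0.04,-0.02],
    [0,0.1,-0.04],
    [0,0.17,-0.06],
    [-0.005,0.24,-0.06],
    [-0.005,0.31,-0.06],
    [-0.005,0.38,-0.06],
    [-0.005,0.45,-0.06],
    [-0.005,0.52,-0.06],
    [-0.005,0.59,-0.06],
    [-0.005,0.66,-0.06],
    [-0.005,0.73,-0.06],
    [-0.005,0.79,-0.06],
    [-0.005,0.83,-0.06],
    [-0.005,0.85,-0.06],
    [-0.005,0.85,-0.06],
    [-0.005,0.85,-0.06],
    [-0.005,0.85,-0.06],
    [-0.005,0.85,-0.06],
  ],
  jaw=[1,1,1,1,1,1,1,1,1,1,1,1,1,1,1,1,1,1],
)

```text
time_s: 9.12
tool_pos: [0.4779, 0.1604, 0.3143]
eef_rot: [-0.087, -3.14, 0.001]
ft_force: [0.0, 0.4, 0.8]
grip_width: 0.0856
grip_force: 0.0
```

```bash
cat >> h.py <<'E'
def look(bar_xy,top,board_xy,name=None,cam='wrist'):
    """bar rect on its top plane and board rect on z=.01 from a camera, by height + brightness"""
    from workcell import env
    c=env.read_camera(cam)
    if name: cv2.imwrite('pics/'+name+'.png',c['img'][:,:,::-1])
    W=cloud(c);Z=W[...,2];v=c['img'].max(2)
    if bar_xy: 
        m=(np.hypot(W[...,0]-bar_xy[0],W[...,1]-bar_xy[1])<.115)&(abs(W[...,1]-bar_xy[1])<.055)&(abs(Z-top)<.008)
        print('bar',m.sum(),np.median(Z[m]),rect(c,cv2.morphologyEx(m.astype(np.uint8),cv2.MORPH_OPEN,np.ones((5,5))),top))
    if board_xy:
        m=(abs(W[...,0]-board_xy[0])<.125)&(abs(W[...,1]-board_xy[1])<.072)&(v>75)&(Z<.09)
        print('board',m.sum(),rect(c,cv2.morphologyEx(m.astype(np.uint8),cv2.MORPH_OPEN,np.ones((3,3))),.01))
    return c
E
python3 - <<'E'
from h import *
from mv import go,env
s=env.sense();print(s['tool_pos'],s['eef_rot'],s['qpos'])
look((.478,.164),.062,(.484,.167),'w5')
go(.478,.164,.1,87)
E
```

```text
[0.47791713 0.16044995 0.31433466] [-8.65267292e-02 -3.13955127e+00  1.33410318e-03] [ 2.40450793e-01  1.99810322e-01  1.63171615e+00 -6.15024247e-04
  1.31110986e+00 -1.27508081e+00]
bar 8496 0.06147336348134615 [430.7, 172.5, 73.7, 61.7, -3.0]
board 19860 [482.6, 167.8, 230.7, 117.5, -5.0]
twist [-0.0002 -0.0001 -0.001 ] travel [2.000e-04 6.100e-03 3.575e-01] rows 5.1
```

View pics/w5.png

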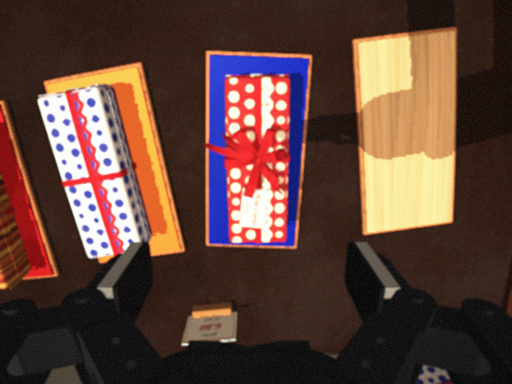

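The wrist view shows the red bar at (258,158) on blue, bow in its middle at (258,150), and the empty spare board at (405,130).

```bash
cat >> h.py <<'E'
def allrect(c,bar_xy,top,dy=.055):
    W=cloud(c);Z=W[...,2]
    m=(np.hypot(W[...,0]-bar_xy[0],W[...,1]-bar_xy[1])<.115)&(abs(W[...,1]-bar_xy[1])<dy)&(abs(Z-top)<.006)
    m=cv2.morphologyEx(m.astype(np.uint8),cv2.MORPH_OPEN,np.ones((5,5)))
    return fit(plane(c,np.argwhere(m)[:,::-1],top))
E
python3 - <<'E'
from h import *
from mv import go,env
c=look(None,0,(.47,.345));print(allrect(c,(.478,.164),.062))
E
```

```text
board 19629 [469.0, 344.4, 230.8, 117.1, 5.0]
[478.6, 170.4, 169.2, 61.5, -2.4]
```

Request:
servo_tool(
  twist=[
    [0,0,-0.004],
    [0,0,-0.004],
    [0,0,-0.004],
    [0,0,-0.004],
    [0,0,-0.004],
    [0,0,-0.004],
    [0,0,-0.004],
    [0,0,-0.004],
    [0,0,-0.004],
    [0,0,-0.004],
  ],
  travel=[
    [-0.001,0.0095,0.06],
    [-0.001,0.0095,0.12],
    [-0.001,0.0095,0.18],
    [-0.001,0.0095,0.24],
    [-0.001,0.0095,0.28],
    [-0.001,0.0095,0.305],
    [-0.001,0.0095,0.305],
    [-0.001,0.0095,0.305],
    [-0.001,0.0095,0.305],
    [-0.001,0.0095,0.305],
  ],
  jaw=[1,1,1,1,1,1,1,1,1,1],
)

```text
time_s: 10.05
tool_pos: [0.4801, 0.1676, 0.1332]
eef_rot: [0.065, 3.138, 0.001]
ft_force: [-0.3, -0.7, 0.2]
grip_width: 0.0853
grip_force: 0.0
```

Run:
```python
from h import *
from mv import go,env
c=env.read_camera('wrist');cv2.imwrite('pics/w6.png',c['img'][:,:,::-1])
go(.478,.166,.097,87.6)
```

```text
twist [0.0003 0.001  0.0002] travel [ 0.0035 -0.0029  0.0604] rows 0.9
```

View pics/w6.png

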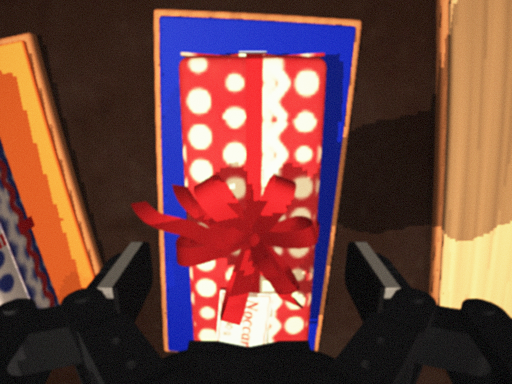

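The wrist view shows the bar between the fingers, its edges at about columns 187 and 322 and the fingers at 150 and 348. I'll descend and close.

Request:
servo_tool(
  twist=[
    [0,0,0],
    [0,0,0],
    [0,0,0],
    [0,0,0],
    [0,0,0],
    [0,0,0],
    [0,0,0],
    [0,0,0],
    [0,0,0],
    [0,0,0],
    [0,0,0],
    [0,0,0],
    [0,0,0],
    [0,0,0],
  ],
  travel=[
    [0.002,0,0.02],
    [0.002,0,0.04],
    [0.002,0,0.06],
    [0.002,0,0.06],
    [0.002,0,0.06],
    [0.002,0,0.06],
    [0.002,0,0.06],
    [0.002,0,0.06],
    [0.002,0,0.06],
    [0.002,0,0.06],
    [0.002,0,0.06],
    [0.002,0,0.06],
    [0.002,0,0.06],
    [0.002,0,0.06],
  ],
  jaw=[1,1,1,1,1,1,0,-1,-1,-1,-1,-1,-1,-1],
  grip_force=40,
)

```text
time_s: 11.27
tool_pos: [0.4784, 0.1679, 0.0969]
eef_rot: [0.064, 3.139, 0.001]
ft_force: [-0.9, 0.0, 7.1]
grip_width: 0.0667
grip_force: 45.4
```

Request:
servo_tool(
  twist=[
    [0,0,0],
    [0,0,0],
    [0,0,0],
    [0,0,0],
    [0,0,0],
    [0,0,0],
    [0,0,0],
    [0,0,0],
  ],
  travel=[
    [0,0,-0.02],
    [0,0,-0.06],
    [0,0,-0.12],
    [0,0,-0.18],
    [0,0,-0.24],
    [0,0,-0.24],
    [0,0,-0.24],
    [0,0,-0.24],
  ],
  jaw=[-1,-1,-1,-1,-1,-1,-1,-1],
)

```text
time_s: 11.93
tool_pos: [0.4768, 0.1674, 0.2392]
eef_rot: [-0.064, -3.14, 0.0]
ft_force: [-0.9, -0.3, -3.2]
grip_width: 0.0669
grip_force: 45.9
```

Run:
```python
from h import *
from mv import go,env
s=env.sense();t=s['tool_pos'];print(t,s['grip_width'])
c=look(None,0,(.47,.343));
W=cloud(c);Z=W[...,2];zt=t[2]-.097+.062
m=(np.hypot(W[...,0]-t[0],W[...,1]-t[1])<.11)&(abs(W[...,1]-t[1])<.05)&(abs(Z-zt)<.03);print(m.sum(),np.median(Z[m]),zt)
print('bar in grip',allrect(c,t,np.median(Z[m])))
go(.470,.3425,t[2],95)
```

```text
[0.47683334 0.16739244 0.23923868] 0.06689749438968277
board 28292 [468.9, 343.9, 229.4, 116.0, 5.0]
61992 0.2047150083972742 0.20423867855821107
bar in grip [447.7, 166.2, 110.6, 99.1, -2.8]
twist [-0.0002 -0.001  -0.0407] travel [ 0.0224  0.2914 -0.0017] rows 4.2
```

Request:
servo_tool(
  twist=[
    [0,0,-0.01],
    [0,0,-0.03],
    [0,0,-0.041],
    [0,0,-0.041],
    [0,0,-0.041],
    [0,0,-0.041],
    [0,0,-0.041],
    [0,0,-0.041],
    [0,0,-0.041],
    [0,0,-0.041],
    [0,0,-0.041],
    [0,0,-0.041],
    [0,0,-0.041],
    [0,0,-0.041],
    [0,0,-0.041],
    [0,0,-0.041],
    [0,0,-0.041],
    [0,0,-0.041],
    [0,0,-0.041],
    [0,0,-0.041],
  ],
  travel=[
    [0.022,0.04,0],
    [0.022,0.1,0],
    [0.022,0.16,0],
    [0.022,0.22,0],
    [0.022,0.26,0],
    [0.022,0.28,0],
    [0.022,0.291,0],
    [0.022,0.291,0],
    [0.022,0.291,0],
    [0.022,0.291,0.06],
    [0.022,0.291,0.12],
    [0.022,0.291,0.18],
    [0.022,0.291,0.21],
    [0.022,0.291,0.225],
    [0.022,0.291,0.234],
    [0.022,0.291,0.236],
    [0.022,0.291,0.236],
    [0.022,0.291,0.236],
    [0.022,0.291,0.236],
    [0.022,0.291,0.236],
  ],
  jaw=[-1,-1,-1,-1,-1,-1,-1,-1,-1,-1,-1,-1,-1,-1,-1,-1,-1,-1,-1,-1],
)

```text
time_s: 13.65
tool_pos: [0.4722, 0.343, 0.0994]
eef_rot: [-0.138, 3.136, 0.002]
ft_force: [0.2, 0.6, -0.9]
grip_width: 0.0669
grip_force: 45.9
```

Request:
servo_tool(
  twist=[
    [0,0,0],
    [0,0,0],
    [0,0,0],
    [0,0,0],
    [0,0,0],
    [0,0,0],
    [0,0,0],
    [0,0,0],
    [0,0,0],
    [0,0,0],
    [0,0,0],
    [0,0,0],
  ],
  travel=[
    [0,0,0],
    [0,0,0],
    [0,0,0],
    [0,0,0],
    [0,0,-0.03],
    [0,0,-0.08],
    [0,0,-0.15],
    [0,0,-0.22],
    [0,0,-0.29],
    [0,0,-0.35],
    [0,0,-0.35],
    [0,0,-0.35],
  ],
  jaw=[1,1,1,1,1,1,1,1,1,1,1,1],
)

```text
time_s: 14.65
tool_pos: [0.4727, 0.3434, 0.3114]
eef_rot: [-0.138, 3.132, 0.006]
ft_force: [-0.6, -0.1, -0.5]
grip_width: 0.0854
grip_force: 0.0
```

Run:
```python
from h import *
from mv import go,env
s=env.sense();t=s['tool_pos'];print(t)
c=look(None,0,(.47,.343));print('red',allrect(c,(.47,.343),.062));look((.486,-.003),.058,(.491,.003),cam='top');look(None,0,(.483,.166),cam='top')
go(.487,-.002,t[2],96.2)
```

```text
[0.47273956 0.34338355 0.31144569]
board 20803 [470.3, 343.1, 232.3, 122.6, 5.0]
red [472.6, 344.5, 170.4, 61.5, 5.0]
bar 1187 0.05661252954069852 [484.3, -5.1, 178.9, 64.8, 6.3]
board 2604 [490.9, 2.0, 232.2, 117.2, 6.0]
board 2632 [483.1, 164.8, 232.6, 118.4, -5.1]
twist [-0.0005 -0.001  -0.0064] travel [ 0.0233 -0.5736 -0.0074] rows 8.3
```

Request:
servo_tool(
  twist=[
    [0,0,-0.006],
    [0,0,-0.006],
    [0,0,-0.006],
    [0,0,-0.006],
    [0,0,-0.006],
    [0,0,-0.006],
    [0,0,-0.006],
    [0,0,-0.006],
    [0,0,-0.006],
    [0,0,-0.006],
    [0,0,-0.006],
    [0,0,-0.006],
    [0,0,-0.006],
    [0,0,-0.006],
    [0,0,-0.006],
  ],
  travel=[
    [0.023,-0.04,0],
    [0.023,-0.1,0],
    [0.023,-0.17,0],
    [0.023,-0.24,0],
    [0.023,-0.31,0],
    [0.023,-0.38,0],
    [0.023,-0.45,0],
    [0.023,-0.51,0],
    [0.023,-0.55,0],
    [0.023,-0.57,0],
    [0.023,-0.574,0],
    [0.023,-0.574,0],
    [0.023,-0.574,0],
    [0.023,-0.574,0],
    [0.023,-0.574,0],
  ],
  jaw=[1,1,1,1,1,1,1,1,1,1,1,1,1,1,1],
)

```text
time_s: 16.05
tool_pos: [0.488, -0.0002, 0.3079]
eef_rot: [0.171, -3.136, -0.001]
ft_force: [0.3, 0.6, -0.5]
grip_width: 0.0855
grip_force: 0.0
```

Run:
```python
from h import *
from mv import go,env
s=env.sense();t=s['tool_pos'];print(t,s['eef_rot'])
c=look((.486,-.003),.058,(.491,.003));print(allrect(c,(.486,-.003),.058))
look(None,0,(.483,.167))
go(.486,-.003,.09,96.3)
```

```text
[ 4.87970160e-01 -2.49545907e-04  3.07940132e-01] [ 1.71121938e-01 -3.13648622e+00 -7.40212302e-04]
bar 11391 0.05778566499770358 [484.5, -3.1, 176.9, 66.3, 6.3]
board 20703 [490.2, 4.8, 230.8, 117.0, 5.9]
[484.5, -3.1, 176.9, 66.3, 6.3]
board 19020 [482.5, 166.5, 231.3, 118.5, -5.1]
twist [ 0.0001  0.     -0.0004] travel [ 0.0039 -0.0038  0.3635] rows 5.2
```

Request:
servo_tool(
  twist=[
    [0,0,0],
    [0,0,0],
    [0,0,0],
    [0,0,0],
    [0,0,0],
    [0,0,0],
    [0,0,0],
    [0,0,0],
    [0,0,0],
    [0,0,0],
    [0,0,0],
    [0,0,0],
    [0,0,0],
    [0,0,0],
    [0,0,0],
    [0,0,0],
    [0,0,0],
    [0,0,0],
    [0,0,0],
    [0,0,0],
  ],
  travel=[
    [0.005,-0.007,0.06],
    [0.005,-0.007,0.12],
    [0.005,-0.007,0.18],
    [0.005,-0.007,0.23],
    [0.005,-0.007,0.27],
    [0.005,-0.007,0.29],
    [0.005,-0.007,0.29],
    [0.005,-0.007,0.31],
    [0.005,-0.007,0.33],
    [0.005,-0.007,0.35],
    [0.005,-0.007,0.366],
    [0.005,-0.007,0.366],
    [0.005,-0.007,0.366],
    [0.005,-0.007,0.366],
    [0.005,-0.007,0.366],
    [0.005,-0.007,0.366],
    [0.005,-0.007,0.366],
    [0.005,-0.007,0.366],
    [0.005,-0.007,0.366],
    [0.005,-0.007,0.366],
  ],
  jaw=[1,1,1,1,1,1,1,1,1,1,1,1,1,0,-1,-1,-1,-1,-1,-1],
)

```text
time_s: 17.82
tool_pos: [0.4863, -0.006, 0.0895]
eef_rot: [-0.167, 3.135, 0.0]
ft_force: [-0.5, 1.9, 6.2]
grip_width: 0.0667
grip_force: 45.9
```

Run:
```python
from h import *
from mv import go,env
s=env.sense();t=s['tool_pos'];print(t,s['eef_rot'],s['grip_width'],s['grip_force'],s['ft_force'])
```

```text
[ 0.48628562 -0.00604378  0.08953439] [-1.67483926e-01  3.13500579e+00  3.05004314e-05] 0.06673737758863992 45.88417410850525 [-0.45089068  1.89137761  6.21265673]
```

Request:
servo_tool(
  twist=[
    [0,0,0],
    [0,0,0],
    [0,0,0],
    [0,0,0],
    [0,0,0],
    [0,0,0],
    [0,0,0],
    [0,0,0],
    [0,0,0],
  ],
  travel=[
    [0,0,-0.02],
    [0,0,-0.06],
    [0,0,-0.12],
    [0,0,-0.18],
    [0,0,-0.24],
    [0,0,-0.24],
    [0,0,-0.24],
    [0,0,-0.24],
    [0,0,-0.24],
  ],
  jaw=[-1,-1,-1,-1,-1,-1,-1,-1,-1],
)

```text
time_s: 18.57
tool_pos: [0.4841, -0.006, 0.2309]
eef_rot: [0.168, -3.133, -0.001]
ft_force: [0.1, -0.5, -0.7]
grip_width: 0.0668
grip_force: 45.7
```

Run:
```python
from h import *
from mv import go,env
s=env.sense();t=s['tool_pos'];print(t,s['eef_rot'],s['grip_width'],s['ft_force'])
go(.4847,.1653,t[2],85)
```

```text
[ 0.48412306 -0.00604567  0.2308866 ] [ 1.67567516e-01 -3.13338969e+00 -7.89712734e-04] 0.06675427970485642 [ 0.0935052  -0.46708773 -0.72743323]
twist [ 0.0001 -0.0012  0.0618] travel [-3.140e-02  2.838e-01  1.000e-04] rows 4.1
```

Request:
servo_tool(
  twist=[
    [0,0,0.01],
    [0,0,0.035],
    [0,0,0.062],
    [0,0,0.062],
    [0,0,0.062],
    [0,0,0.062],
    [0,0,0.062],
    [0,0,0.062],
    [0,0,0.062],
    [0,0,0.062],
    [0,0,0.062],
    [0,0,0.062],
    [0,0,0.062],
  ],
  travel=[
    [-0.031,0.03,-0.02],
    [-0.031,0.08,-0.02],
    [-0.031,0.14,-0.02],
    [-0.031,0.2,-0.02],
    [-0.031,0.25,-0.02],
    [-0.031,0.275,-0.02],
    [-0.031,0.284,0],
    [-0.031,0.284,0.03],
    [-0.031,0.284,0.06],
    [-0.031,0.284,0.1],
    [-0.031,0.284,0.1],
    [-0.031,0.284,0.1],
    [-0.031,0.284,0.1],
  ],
  jaw=[-1,-1,-1,-1,-1,-1,-1,-1,-1,-1,-1,-1,-1],
)

```text
time_s: 19.65
tool_pos: [0.4858, 0.1651, 0.1721]
eef_rot: [-0.138, -3.137, 0.001]
ft_force: [0.8, 0.4, -1.0]
grip_width: 0.0671
grip_force: 45.9
```

Run:
```python
from h import *
from mv import go,env
s=env.sense();t=s['tool_pos'];print(t,s['eef_rot'],s['grip_width'],s['ft_force'])
c=look(None,0,None,'w7');print('bar',allrect(c,t,t[2]-.0895+.058))
go(.4847,.1653,.0895,85)
```

```text
[0.48576463 0.1651387  0.17205975] [-1.38067155e-01 -3.13684871e+00  8.35758405e-04] 0.06709572113009765 [ 0.84329266  0.44270835 -1.00246762]
bar [452.4, 169.3, 114.0, 88.0, -5.5]
twist [ 0.      0.0001 -0.0003] travel [ 0.0028 -0.0002  0.1388] rows 2.0
```

View pics/w7.png

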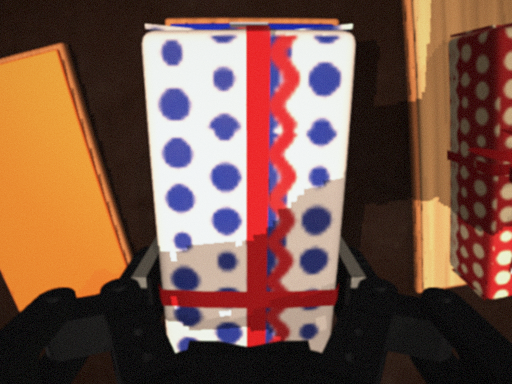

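The wrist view shows the blue bar held straight over the blue board, whose far edge is just visible at row 25. Lower and release.

Request:
servo_tool(
  twist=[
    [0,0,0],
    [0,0,0],
    [0,0,0],
    [0,0,0],
    [0,0,0],
    [0,0,0],
    [0,0,0],
    [0,0,0],
    [0,0,0],
    [0,0,0],
    [0,0,0],
    [0,0,0],
    [0,0,0],
    [0,0,0],
    [0,0,0],
  ],
  travel=[
    [0.002,0,0.05],
    [0.002,0,0.09],
    [0.002,0,0.12],
    [0.002,0,0.134],
    [0.002,0,0.14],
    [0.002,0,0.14],
    [0.002,0,0.14],
    [0.002,0,0.14],
    [0.002,0,0.14],
    [0.002,0,0.14],
    [0.002,0,0.14],
    [0.002,0,0.14],
    [0.002,0,0.14],
    [0.002,0,0.14],
    [0.002,0,0.14],
  ],
  jaw=[-1,-1,-1,-1,-1,-1,-1,-1,-1,0.6,1,1,1,1,1],
)

```text
time_s: 20.95
tool_pos: [0.4847, 0.1653, 0.0884]
eef_rot: [-0.138, -3.138, 0.0]
ft_force: [-0.5, -0.2, 0.4]
grip_width: 0.0854
grip_force: 0.0
```

Request:
servo_tool(
  twist=[
    [0,0,0],
    [0,0,0],
    [0,0,0],
    [0,0,0],
    [0,0,0],
    [0,0,0],
    [0,0,0],
    [0,0,0],
    [0,0,0],
  ],
  travel=[
    [0,0,-0.03],
    [0,0,-0.08],
    [0,0,-0.15],
    [0,0,-0.22],
    [0,0,-0.29],
    [0,0,-0.36],
    [0,0,-0.37],
    [0,0,-0.37],
    [0,0,-0.37],
  ],
  jaw=[1,1,1,1,1,1,1,1,1],
)

```text
time_s: 21.7
tool_pos: [0.4844, 0.1653, 0.3103]
eef_rot: [0.138, 3.138, 0.0]
ft_force: [-0.4, -0.2, -0.2]
grip_width: 0.0853
grip_force: 0.0
```

Run:
```python
from h import *
from mv import go,env
s=env.sense();t=s['tool_pos'];print(t,s['ft_force'])
look((.483,.166),.058,(.483,.166))
look((.518,-.167),.061,(.518,-.168),cam='top');
go(.52,-.166,t[2],92.5)
```

```text
[0.48435726 0.16528146 0.31033085] [-0.43781761 -0.16953221 -0.17396113]
bar 11200 0.057771084283977994 [483.8, 167.2, 177.9, 65.9, -5.0]
board 20708 [483.4, 168.2, 232.4, 116.8, -5.0]
bar 1223 0.06010706558298273 [519.1, -167.0, 187.4, 63.7, 2.4]
board 2590 [517.5, -168.1, 232.2, 117.3, 3.7]
twist [-0.0004 -0.0014 -0.0419] travel [-0.1092 -0.5442 -0.0031] rows 8.0
```

Request:
servo_tool(
  twist=[
    [0,0,-0.01],
    [0,0,-0.03],
    [0,0,-0.042],
    [0,0,-0.042],
    [0,0,-0.042],
    [0,0,-0.042],
    [0,0,-0.042],
    [0,0,-0.042],
    [0,0,-0.042],
    [0,0,-0.042],
    [0,0,-0.042],
    [0,0,-0.042],
    [0,0,-0.042],
    [0,0,-0.042],
    [0,0,-0.042],
  ],
  travel=[
    [-0.01,-0.04,0],
    [-0.02,-0.1,0],
    [-0.033,-0.17,0],
    [-0.046,-0.24,0],
    [-0.06,-0.31,0],
    [-0.075,-0.38,0],
    [-0.09,-0.45,0],
    [-0.1,-0.5,0],
    [-0.106,-0.53,0],
    [-0.109,-0.544,0],
    [-0.109,-0.544,0],
    [-0.109,-0.544,0],
    [-0.109,-0.544,0],
    [-0.109,-0.544,0],
    [-0.109,-0.544,0],
  ],
  jaw=[1,1,1,1,1,1,1,1,1,1,1,1,1,1,1],
)

```text
time_s: 23.05
tool_pos: [0.5211, -0.164, 0.3105]
eef_rot: [0.072, -3.141, -0.001]
ft_force: [-0.1, -0.6, -0.3]
grip_width: 0.0857
grip_force: 0.0
```

Run:
```python
from h import *
from mv import go,env
s=env.sense();t=s['tool_pos'];print(t,s['eef_rot'])
look((.518,-.167),.061,(.518,-.168));look(None,0,(.491,.003))
go(.5195,-.167,.0905,92.4)
```

```text
[ 0.52110303 -0.1639992   0.31049525] [ 7.23728633e-02 -3.14054478e+00 -5.99018522e-04]
bar 11770 0.06117741157044875 [519.0, -166.1, 185.2, 63.9, 2.7]
board 23098 [518.7, -167.7, 241.0, 140.0, -0.1]
board 22158 [490.3, 3.3, 231.9, 118.7, 5.8]
twist [-0.      0.0001  0.0012] travel [ 0.0032 -0.0042  0.3671] rows 5.3
```

Request:
servo_tool(
  twist=[
    [0,0,0.001],
    [0,0,0.001],
    [0,0,0.001],
    [0,0,0.001],
    [0,0,0.001],
    [0,0,0.001],
    [0,0,0.001],
    [0,0,0.001],
    [0,0,0.001],
    [0,0,0.001],
    [0,0,0.001],
    [0,0,0.001],
    [0,0,0.001],
    [0,0,0.001],
    [0,0,0.001],
    [0,0,0.001],
    [0,0,0.001],
    [0,0,0.001],
    [0,0,0.001],
    [0,0,0.001],
  ],
  travel=[
    [0.003,-0.005,0.06],
    [0.003,-0.005,0.12],
    [0.003,-0.005,0.18],
    [0.003,-0.005,0.23],
    [0.003,-0.005,0.27],
    [0.003,-0.005,0.29],
    [0.003,-0.005,0.29],
    [0.003,-0.005,0.31],
    [0.003,-0.005,0.33],
    [0.003,-0.005,0.35],
    [0.003,-0.005,0.367],
    [0.003,-0.005,0.367],
    [0.003,-0.005,0.367],
    [0.003,-0.005,0.367],
    [0.003,-0.005,0.367],
    [0.003,-0.005,0.367],
    [0.003,-0.005,0.367],
    [0.003,-0.005,0.367],
    [0.003,-0.005,0.367],
    [0.003,-0.005,0.367],
  ],
  jaw=[1,1,1,1,1,1,1,1,1,1,1,1,1,0,-1,-1,-1,-1,-1,-1],
)

```text
time_s: 24.82
tool_pos: [0.5202, -0.1687, 0.0914]
eef_rot: [-0.064, 3.139, -0.001]
ft_force: [0.6, 0.7, 6.4]
grip_width: 0.066
grip_force: 46.2
```

Request:
servo_tool(
  twist=[
    [0,0,0],
    [0,0,0],
    [0,0,0],
    [0,0,0],
    [0,0,0],
    [0,0,0],
    [0,0,0],
    [0,0,0],
    [0,0,0],
  ],
  travel=[
    [0,0,-0.02],
    [0,0,-0.06],
    [0,0,-0.12],
    [0,0,-0.18],
    [0,0,-0.24],
    [0,0,-0.25],
    [0,0,-0.25],
    [0,0,-0.25],
    [0,0,-0.25],
  ],
  jaw=[-1,-1,-1,-1,-1,-1,-1,-1,-1],
)

```text
time_s: 25.57
tool_pos: [0.5181, -0.168, 0.2383]
eef_rot: [0.064, -3.137, -0.003]
ft_force: [-1.0, 0.5, -1.7]
grip_width: 0.0661
grip_force: 45.7
```

Run:
```python
from h import *
from mv import go,env
s=env.sense();t=s['tool_pos'];print(t,s['eef_rot'],s['grip_width'])
go(.4909,.003,t[2],95.9)
```

```text
[ 0.51809564 -0.16804763  0.2382901 ] [ 6.41645587e-02 -3.13703797e+00 -2.57549916e-03] 0.06605782984415114
twist [ 0.0006 -0.0012 -0.0198] travel [0.0336 0.2867 0.0006] rows 4.2
```

Request:
servo_tool(
  twist=[
    [0,0,-0.006],
    [0,0,-0.013],
    [0,0,-0.02],
    [0,0,-0.02],
    [0,0,-0.02],
    [0,0,-0.02],
    [0,0,-0.02],
    [0,0,-0.02],
    [0,0,-0.02],
    [0,0,-0.02],
    [0,0,-0.02],
    [0,0,-0.02],
    [0,0,-0.02],
  ],
  travel=[
    [0.005,0.03,-0.02],
    [0.01,0.08,-0.02],
    [0.016,0.14,-0.02],
    [0.022,0.2,-0.02],
    [0.028,0.25,-0.02],
    [0.032,0.275,-0.02],
    [0.032,0.286,0],
    [0.032,0.286,0.04],
    [0.032,0.286,0.08],
    [0.032,0.286,0.11],
    [0.032,0.286,0.11],
    [0.032,0.286,0.11],
    [0.032,0.286,0.11],
  ],
  jaw=[-1,-1,-1,-1,-1,-1,-1,-1,-1,-1,-1,-1,-1],
)

```text
time_s: 26.65
tool_pos: [0.4933, 0.002, 0.1739]
eef_rot: [0.163, -3.136, -0.0]
ft_force: [-0.3, -0.5, -1.4]
grip_width: 0.0658
grip_force: 45.7
```

Run:
```python
from mv import go,env
s=env.sense();t=s['tool_pos'];print(t,s['eef_rot'],s['grip_width'])
go(.4918,.0027,.0905,95.9)
```

```text
[0.49331353 0.00200636 0.17388024] [ 1.62696728e-01 -3.13598460e+00 -2.59759628e-04] 0.06581552056217603
twist [ 0.0001 -0.0004  0.0002] travel [0.0022 0.0014 0.139 ] rows 2.0
```

Request:
servo_tool(
  twist=[
    [0,0,0],
    [0,0,0],
    [0,0,0],
    [0,0,0],
    [0,0,0],
    [0,0,0],
    [0,0,0],
    [0,0,0],
    [0,0,0],
    [0,0,0],
    [0,0,0],
    [0,0,0],
    [0,0,0],
    [0,0,0],
    [0,0,0],
  ],
  travel=[
    [0.002,0.001,0.05],
    [0.002,0.001,0.09],
    [0.002,0.001,0.12],
    [0.002,0.001,0.134],
    [0.002,0.001,0.14],
    [0.002,0.001,0.14],
    [0.002,0.001,0.14],
    [0.002,0.001,0.14],
    [0.002,0.001,0.14],
    [0.002,0.001,0.14],
    [0.002,0.001,0.14],
    [0.002,0.001,0.14],
    [0.002,0.001,0.14],
    [0.002,0.001,0.14],
    [0.002,0.001,0.14],
  ],
  jaw=[-1,-1,-1,-1,-1,-1,-1,-1,-1,0.6,1,1,1,1,1],
)

```text
time_s: 27.9
tool_pos: [0.492, 0.0026, 0.0903]
eef_rot: [0.163, -3.137, -0.0]
ft_force: [0.2, 0.0, 0.9]
grip_width: 0.0851
grip_force: 0.0
```

Request:
servo_tool(
  twist=[
    [0,0,0],
    [0,0,0],
    [0,0,0],
    [0,0,0],
    [0,0,0],
    [0,0,0],
    [0,0,0],
    [0,0,0],
    [0,0,0],
  ],
  travel=[
    [0,0,-0.03],
    [0,0,-0.08],
    [0,0,-0.15],
    [0,0,-0.22],
    [0,0,-0.29],
    [0,0,-0.36],
    [0,0,-0.37],
    [0,0,-0.37],
    [0,0,-0.37],
  ],
  jaw=[1,1,1,1,1,1,1,1,1],
)

```text
time_s: 28.65
tool_pos: [0.4917, 0.0026, 0.3121]
eef_rot: [-0.163, 3.137, -0.0]
ft_force: [-0.2, -0.1, -0.6]
grip_width: 0.0855
grip_force: 0.0
```

Run:
```python
from h import *
from mv import go,env
s=env.sense();t=s['tool_pos'];print(t,s['ft_force'])
look((.491,.003),.061,(.491,.003));look(None,0,(.518,-.168))
go(.473,.343,t[2],95)
```

```text
[0.49171495 0.0025872  0.3121076 ] [-0.19566065 -0.1325009  -0.61983167]
bar 11560 0.061166486454692776 [492.9, 3.6, 185.1, 64.3, 6.0]
board 20867 [494.7, 5.2, 239.5, 117.1, 5.9]
board 19030 [516.8, -164.1, 231.4, 117.8, 3.7]
twist [ 0.0002 -0.0014  0.0052] travel [-0.0294  0.5673 -0.003 ] rows 8.2
```

Request:
servo_tool(
  twist=[
    [0,0,0.005],
    [0,0,0.005],
    [0,0,0.005],
    [0,0,0.005],
    [0,0,0.005],
    [0,0,0.005],
    [0,0,0.005],
    [0,0,0.005],
    [0,0,0.005],
    [0,0,0.005],
    [0,0,0.005],
    [0,0,0.005],
    [0,0,0.005],
    [0,0,0.005],
    [0,0,0.005],
  ],
  travel=[
    [-0.003,0.04,0],
    [-0.006,0.1,0],
    [-0.01,0.17,0],
    [-0.013,0.24,0],
    [-0.016,0.31,0],
    [-0.02,0.38,0],
    [-0.024,0.45,0],
    [-0.027,0.51,0],
    [-0.029,0.545,0],
    [-0.029,0.567,0],
    [-0.029,0.567,0],
    [-0.029,0.567,0],
    [-0.029,0.567,0],
    [-0.029,0.567,0],
    [-0.029,0.567,0],
  ],
  jaw=[1,1,1,1,1,1,1,1,1,1,1,1,1,1,1],
)

```text
time_s: 30.0
tool_pos: [0.4744, 0.3412, 0.3123]
eef_rot: [0.135, -3.139, 0.001]
ft_force: [0.0, 1.2, -0.0]
grip_width: 0.0855
grip_force: 0.0
```

Run:
```python
from h import *
from mv import go,env
s=env.sense();t=s['tool_pos'];print(t,s['eef_rot'])
c=look(None,0,None);print(allrect(c,(.472,.343),.062))
go(.4722,.343,.097,95)
```

```text
[0.47441834 0.34118071 0.31232971] [ 1.35222170e-01 -3.13852473e+00  8.12048976e-04]
[472.9, 344.5, 169.8, 61.6, 5.1]
twist [-0.0001  0.     -0.0003] travel [0.0036 0.0031 0.3592] rows 5.2
```

Request:
servo_tool(
  twist=[
    [0,0,0],
    [0,0,0],
    [0,0,0],
    [0,0,0],
    [0,0,0],
    [0,0,0],
    [0,0,0],
    [0,0,0],
    [0,0,0],
    [0,0,0],
    [0,0,0],
    [0,0,0],
    [0,0,0],
    [0,0,0],
    [0,0,0],
    [0,0,0],
    [0,0,0],
    [0,0,0],
    [0,0,0],
    [0,0,0],
  ],
  travel=[
    [0.003,0.003,0.06],
    [0.003,0.003,0.12],
    [0.003,0.003,0.18],
    [0.003,0.003,0.23],
    [0.003,0.003,0.27],
    [0.003,0.003,0.29],
    [0.003,0.003,0.29],
    [0.003,0.003,0.31],
    [0.003,0.003,0.33],
    [0.003,0.003,0.35],
    [0.003,0.003,0.358],
    [0.003,0.003,0.358],
    [0.003,0.003,0.358],
    [0.003,0.003,0.358],
    [0.003,0.003,0.358],
    [0.003,0.003,0.358],
    [0.003,0.003,0.358],
    [0.003,0.003,0.358],
    [0.003,0.003,0.358],
    [0.003,0.003,0.358],
  ],
  jaw=[1,1,1,1,1,1,1,1,1,1,1,1,1,0,-1,-1,-1,-1,-1,-1],
)

```text
time_s: 31.72
tool_pos: [0.473, 0.3446, 0.0989]
eef_rot: [-0.138, 3.136, 0.001]
ft_force: [0.6, -1.4, 6.0]
grip_width: 0.0668
grip_force: 46.6
```

Request:
servo_tool(
  twist=[
    [0,0,0],
    [0,0,0],
    [0,0,0],
    [0,0,0],
    [0,0,0],
    [0,0,0],
    [0,0,0],
    [0,0,0],
    [0,0,0],
  ],
  travel=[
    [0,0,-0.02],
    [0,0,-0.06],
    [0,0,-0.12],
    [0,0,-0.18],
    [0,0,-0.24],
    [0,0,-0.26],
    [0,0,-0.26],
    [0,0,-0.26],
    [0,0,-0.26],
  ],
  jaw=[-1,-1,-1,-1,-1,-1,-1,-1,-1],
)

```text
time_s: 32.47
tool_pos: [0.4711, 0.3437, 0.2519]
eef_rot: [0.138, -3.136, 0.002]
ft_force: [-1.1, 0.0, -1.9]
grip_width: 0.0668
grip_force: 45.9
```

Run:
```python
from mv import go,env
s=env.sense();t=s['tool_pos'];print(t,s['eef_rot'],s['grip_width'])
go(.518,-.167,t[2],93.7)
```

```text
[0.47106663 0.34368855 0.25185765] [ 1.38245438e-01 -3.13560743e+00  2.49833314e-03] 0.06684343788868238
twist [-0.0005 -0.001   0.0075] travel [-0.003  -0.8547  0.0012] rows 12.3
```

Request:
servo_tool(
  twist=[
    [0,0,0],
    [0,0,0.007],
    [0,0,0.007],
    [0,0,0.007],
    [0,0,0.007],
    [0,0,0.007],
    [0,0,0.007],
    [0,0,0.007],
    [0,0,0.007],
    [0,0,0.007],
    [0,0,0.007],
    [0,0,0.007],
    [0,0,0.007],
    [0,0,0.007],
    [0,0,0.007],
    [0,0,0.007],
    [0,0,0.007],
    [0,0,0.007],
    [0,0,0.007],
    [0,0,0.007],
  ],
  travel=[
    [0,-0.03,0],
    [-0.003,-0.08,0],
    [-0.003,-0.14,0],
    [-0.003,-0.2,0],
    [-0.003,-0.26,0],
    [-0.003,-0.32,0],
    [-0.003,-0.38,0],
    [-0.003,-0.44,0],
    [-0.003,-0.5,0],
    [-0.003,-0.56,0],
    [-0.003,-0.62,0],
    [-0.003,-0.68,0],
    [-0.003,-0.74,0],
    [-0.003,-0.79,0],
    [-0.003,-0.83,0],
    [-0.003,-0.855,0],
    [-0.003,-0.855,0.04],
    [-0.003,-0.855,0.08],
    [-0.003,-0.855,0.08],
    [-0.003,-0.855,0.08],
  ],
  jaw=[-1,-1,-1,-1,-1,-1,-1,-1,-1,-1,-1,-1,-1,-1,-1,-1,-1,-1,-1,-1],
)

```text
time_s: 34.13
tool_pos: [0.5173, -0.1654, 0.2031]
eef_rot: [0.104, -3.134, -0.005]
ft_force: [-0.1, 0.0, -2.0]
grip_width: 0.0661
grip_force: 45.9
```

Run:
```python
from h import *
from mv import go,env
s=env.sense();t=s['tool_pos'];print(t,s['eef_rot'],s['grip_width'])
c=look(None,0,None,'w8')
go(.518,-.167,.0983,93.7)
```

```text
[ 0.51725587 -0.1654032   0.20309649] [ 0.10371856 -3.13350881 -0.00498166] 0.06613925915576914
twist [ 0.0005 -0.0009  0.0006] travel [ 0.0005 -0.0023  0.1771] rows 2.5
```

View pics/w8.png

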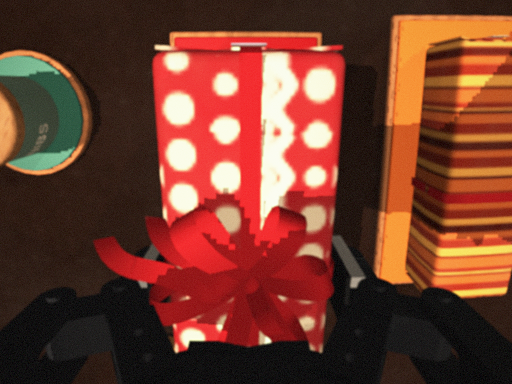

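The wrist view shows the red bar over the red board, whose visible edge spans columns 170 to 322 with the bar centred at about 249. Lower and release.

Request:
servo_tool(
  twist=[
    [0,0,0],
    [0,0,0],
    [0,0,0],
    [0,0,0],
    [0,0,0],
    [0,0,0],
    [0,0,0],
    [0,0,0],
    [0,0,0],
    [0,0,0],
    [0,0,0],
    [0,0,0],
    [0,0,0],
    [0,0,0],
    [0,0,0],
    [0,0,0],
  ],
  travel=[
    [0,-0.002,0.05],
    [0,-0.002,0.1],
    [0,-0.002,0.14],
    [0,-0.002,0.165],
    [0,-0.002,0.174],
    [0,-0.002,0.177],
    [0,-0.002,0.177],
    [0,-0.002,0.177],
    [0,-0.002,0.177],
    [0,-0.002,0.177],
    [0,-0.002,0.177],
    [0,-0.002,0.177],
    [0,-0.002,0.177],
    [0,-0.002,0.177],
    [0,-0.002,0.177],
    [0,-0.002,0.177],
  ],
  jaw=[-1,-1,-1,-1,-1,-1,-1,-1,-1,-1,0.6,1,1,1,1,1],
)

```text
time_s: 35.52
tool_pos: [0.5192, -0.1677, 0.0993]
eef_rot: [-0.104, 3.14, 0.0]
ft_force: [-0.6, 0.2, 0.3]
grip_width: 0.0854
grip_force: 0.0
```

Request:
servo_tool(
  twist=[
    [0,0,0],
    [0,0,0],
    [0,0,0],
    [0,0,0],
    [0,0,0],
    [0,0,0],
    [0,0,0],
    [0,0,0],
    [0,0,0],
  ],
  travel=[
    [0,0,-0.03],
    [0,0,-0.08],
    [0,0,-0.15],
    [0,0,-0.22],
    [0,0,-0.29],
    [0,0,-0.36],
    [0,0,-0.37],
    [0,0,-0.37],
    [0,0,-0.37],
  ],
  jaw=[1,1,1,1,1,1,1,1,1],
)

```text
time_s: 36.27
tool_pos: [0.5189, -0.1676, 0.3213]
eef_rot: [-0.104, 3.139, -0.0]
ft_force: [0.1, 0.9, -0.3]
grip_width: 0.0854
grip_force: 0.0
```

Run:
```python
from h import *
from mv import go,env
s=env.sense();t=s['tool_pos'];print(t,s['ft_force'])
c=look(None,0,(.518,-.168));print('red',allrect(c,(.518,-.167),.062));look((.491,.003),.061,(.491,.003))
cv2.imwrite('pics/w9.png',c['img'][:,:,::-1])
```

```text
[ 0.51893197 -0.16759267  0.32131989] [ 0.09933309  0.85389099 -0.33463765]
board 22082 [518.0, -167.3, 241.3, 139.1, -0.7]
red [519.7, -166.5, 170.3, 61.6, 3.8]
bar 11146 0.0610835035524044 [493.2, 0.4, 186.8, 66.6, 6.1]
board 21679 [493.0, 5.1, 239.8, 122.0, 5.8]
```

View pics/w9.png

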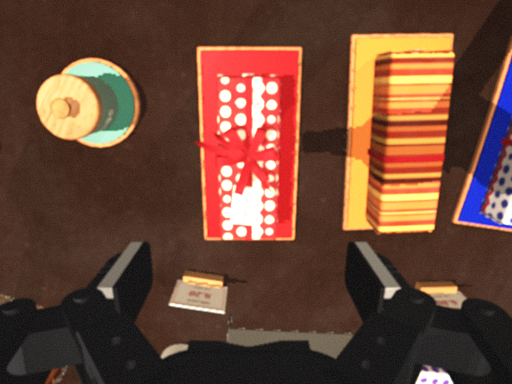

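The wrist view shows the red bar at (250,158) on red and the striped bar at (408,140) on orange. The canister is at (67,105) on the coaster, and both cards are standing. Everything is within about 2 to 3 mm and the arm is clear, so I'm handing in.

```bash
python3 -c "
from workcell import env
print(env.job_done())"
```

```text
the job is handed in; nothing more can be done
None
```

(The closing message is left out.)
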